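# Stack the storage jars on the trivet

## Task

Stack the storage jars on the cork trivet, one piece at a time from the bottom up: first the tall blue jar upright in the middle of the trivet, then the yellow jar on it, then the red jar on that, and last the white lid on the red jar. Each piece above the blue jar must sit fully home and level in the mouth of the one below it. Leave the mug, the sponge and the pepper pot where they are.

Things in the scene. Friction and masses are not known exactly. Their poses are not given: they have to be found in the camera images.
- trivet: Round cork trivet, 110 mm in diameter, 8 mm thick, lying flat and fixed to the worktop. Origin: centre of its underside, z up.
- blue_jar: Tall blue round open storage jar, loose, 62 mm in outer diameter, 70 mm high, walls 3 mm, flat base (no foot), mouth 56 mm across, upright. About 0.2 kg. Origin: centre of its underside, z up.
- yellow_jar: Yellow round open jar, loose, 62 mm across from 8 mm up to its rim, 55 mm high in all, walls 3 mm, mouth 56 mm across, upright. Tapered foot, 8 mm high (44 mm across at the bottom, 52 at the top), drops into the mouth of the jar beneath; the shoulder then rests on its rim: in the blue jar, its origin is 62 mm above the blue jar's. About 0.12 kg. Origin: centre of its underside, z up.
- red_jar: Short red round open jar, loose, 62 mm across from 8 mm up to its rim, 45 mm high in all, walls 3 mm, mouth 56 mm across, upright. Tapered foot, 8 mm high (44 mm across at the bottom, 52 at the top), drops into the mouth of the jar beneath; the shoulder then rests on its rim: in the yellow jar, its origin is 47 mm above the yellow jar's. About 0.1 kg. Origin: centre of its underside, z up.
- lid: White round lid with black knob, loose, knob up, 38 mm high: a disc 62 mm across (8 to 14 mm up), a knob 24 mm across (14 to 38 mm up). Tapered foot, 8 mm high (44 mm across at the bottom, 52 at the top), drops into the mouth of the jar beneath; the shoulder then rests on its rim: in the red jar, its origin is 37 mm above the red jar's. About 0.06 kg. Origin: centre of its underside, z up.
- mug: White mug, loose bystander, 80 mm across, 85 mm high, its handle towards its own +y. Leave it alone. Origin: centre of its underside, z up.
- sponge: Green washing-up sponge with a dark green scouring top, loose bystander, 65 x 100 x 34 mm (its x, y, z). Leave it alone. Origin: centre of its underside, z up.
- pepper_pot: Amber glass pepper pot with a steel cap, loose bystander, 54 mm across, 85 mm high. Leave it alone. Origin: centre of its underside, z up.
There are look-alikes about, which are no part of the job. Several things look just like the red_jar: the one meant starts farthest to the robot's left. Several things have the shape of the trivet; the one meant has the colours described above.

How it is judged:
By the outcome, as a careful person would: the job done as asked, in the order asked, and still so for the second after the job is handed in, with the robot touching nothing.
It also fails if it takes over 122 s, if anything falls off the work surface, if the arm or the gripper's body presses on something with over 40 N, if the wrist force passes 120 N, or if a joint passes its speed limit or range.

## Robot

A 6-joint arm with a two-finger parallel gripper is mounted at the origin on the work surface. World frame = base frame: x ahead of the robot, y to its left, z up, the work surface at z = 0. Lengths are in m, angles in degrees, forces in N, time in s.
With the tool pointing down it reaches from about 0.35 to 0.725 m from the base axis. Payload 4.3 kg.
Tool frame: the origin (TCP) lies on the centre line of the jaws, within the pads' length; the fingertips stand ahead of it and the grasp point (between the pads) lies 11 mm behind it (robot.tip_reach is the z of the fingertips in the tool frame, in m); z points along the fingers, y is the line along which they close (so a half turn about z gives the same grasp; the last joint's range is limited). The gripper opens to 85 mm and grips with 20 to 120 N. Pads are 22 mm wide; open, the fingers measure 114 mm over their backs; the gripper's body (76 mm by 85 mm) begins 54 mm behind the grasp point. The pads swing forward as they close: fully open they stand 13 mm farther back than shut.
Start: joints at [-6.32, 21.618, 4.641, 73.018, 0, 83.68], TCP at [0.575, 0, 0.239] pointing down, gripper open.
Joint ranges: [-156.06, 156.06], [-48.1, 94.91], [-58.44, 69.94], [-101.28, 121.22], [-78.64, 73.56], [-180, 180]. Speed limits (degrees/s): [147.25, 147.25, 180, 180, 180, 180].

## Interface

Orientations are given as [roll, pitch, yaw] about the fixed x, y, z axes, in that order (R = Rz(yaw) Ry(pitch) Rx(roll)).
In Python, from rig import robot gives the robot as it stands. The module is installed in compiled form; this text tells all that it offers. Calls block until the motion is done:
- robot.move_pose(position, orientation): joint-space move of the TCP to a pose.
- robot.move_linear(position, rotation=None, v=0.15, until_force=None): straight line of the TCP; rotation=None keeps the orientation; v is the mean speed in m/s. With until_force (N) it stops when the force on the tool has changed by that much, and returns True; else False.
- robot.movej(angles): joint-space move.
- robot.grip(opening): finger opening in m; the grip force is fixed at half the most; returns when the fingers have stopped.
- robot.pause(seconds).
- robot.solve_ik(position, orientation): joint angles nearest the present ones, or None.
- robot.read_state(): the state.
- robot.get_image(name): name is "scene" or "side" or "wrist"; returns (picture, depth): 420x560x3 uint8, blue, green, red; 420x560 float32, m along the optical axis (not along the pixel's ray), 0 where there is no reading.
- robot.calibration(name): a dict with "intrinsics" (3x3 intrinsics, pixels), "world_from_camera" (4x4, takes a point from camera to world coordinates); the wrist camera has in their place "tool_from_camera" (4x4, takes a point from camera to tool coordinates, whose origin is the TCP and whose axes are the flange's). Camera axes: x right, y down, z forward; pixel columns grow to the right and rows downward; lengths in m; the calibration is good to about 2 mm. The wrist camera is an equidistant fisheye: a pixel r from the principal point sees the ray r / f radians off the axis. A picture is of the moment at which its call begins: read the wrist's pose just before it. calibration takes no time and is no camera call.
A pose or a line that the arm cannot do raises robot.MotionError and nothing moves.
- robot.sign_off(): hands the job in; it is judged then, once.
The state is a dict: "t": time; "joint_pos": joint angles; "dq": joint speeds; "joint_torque": joint torques, N m; "position": TCP position; "orientation": TCP orientation; "contact_force": force on the tool from outside, world axes, zero at the start; "torque": the same for the moment, N m; "grip_width": finger opening in m; "finger_force": force on a finger pad.
Only numpy, scipy, OpenCV 4.12 (cv2) and the standard library are available. Lean on these libraries where they do the work, as an engineer would, in place of code of your own. Each camera call takes 0.05 s, during which the arm holds its last target. There are 200 camera calls.

## Working session

There is one attempt and no reset: what is moved stays moved. The work goes in short steps, each a Python script; the robot and the scene stay as the last script left them, time stands still between calls to the robot, and variables do not carry over. Pictures are saved under pics/ and viewed, at most 14 in all, crops included, and the job is handed in when it is done.

```bash
mkdir -p pics; python3 - <<'E'
from rig import robot
import cv2,numpy as np
for n in ("scene","side"):
    p,d=robot.get_image(n); cv2.imwrite(f"pics/{n}0.png",p); np.savez(f"pics/{n}0.npz",p=p,d=d)
    c=robot.calibration(n); print(n,np.round(c["intrinsics"],1).tolist(),np.round(c["world_from_camera"],3).tolist(),(d==0).mean())
print(robot.read_state(),robot.tip_reach)
E
```

```text
scene [[423.2, 0.0, 280.0], [0.0, 423.2, 214.0], [0.0, 0.0, 1.0]] [[0.179, 0.781, -0.598, 1.178], [0.984, -0.144, 0.107, -0.108], [-0.002, -0.607, -0.795, 0.921], [0.0, 0.0, 0.0, 1.0]] 0.003920068027210884
side [[385.3, 0.0, 281.6], [0.0, 385.3, 209.9], [0.0, 0.0, 1.0]] [[0.742, -0.403, 0.536, 0.114], [-0.671, -0.461, 0.581, -0.456], [0.013, -0.79, -0.613, 0.532], [0.0, 0.0, 0.0, 1.0]] 0.0037627551020408163
{'t': 0.1, 'joint_pos': array([-6.32024534e+00,  2.16581041e+01,  4.56924538e+00,  7.30187658e+01,
        1.88820646e-03,  8.36807704e+01]), 'dq': array([ 0.06605646, -0.15587292,  0.20643862,  0.0027391 , -0.03140949,
        0.09105978]), 'joint_torque': array([ 1.23975104e-03, -4.64693749e+01,  2.70581460e+01,  1.20317750e-02,
       -1.20622694e-04,  2.24793462e-05]), 'position': array([5.74412978e-01, 7.58864632e-05, 2.38441313e-01]), 'orientation': array([-1.79893237e+02, -1.37227290e-02,  8.99989697e+01]), 'contact_force': array([ 0.54518639,  0.32800222, -0.06187447]), 'torque': array([ 0.01219569,  0.0137335 , -0.01208281]), 'finger_force': 0.0, 'grip_width': 0.08573350628761159} 0.008
```

View pics/scene0.png

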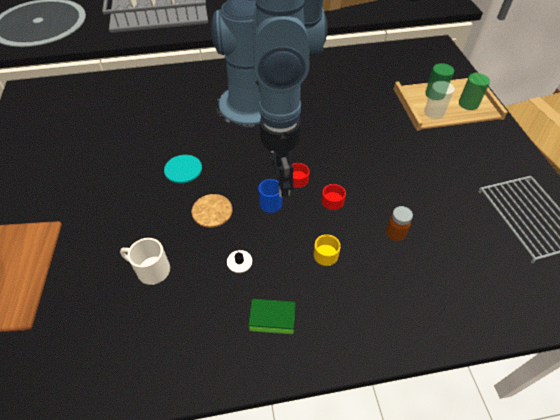

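View pics/side0.png

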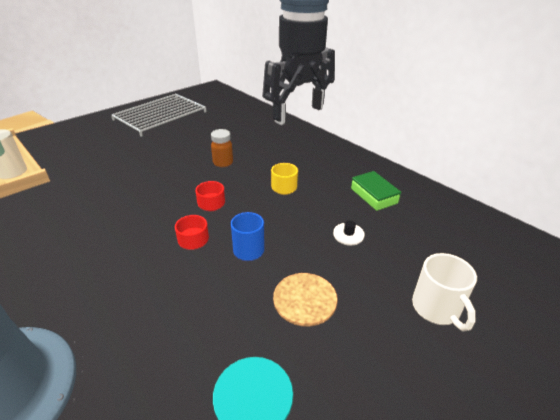

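The scene view shows the blue jar at (270,196), yellow (327,250), lid (239,261) and cork trivet (212,210). Two red jars are at (299,175) and (334,197); image right is the robot's left (+y), so the one meant is (334,197). Next I'll measure with depth in both views.

```bash
cat > vis.py <<'E'
import numpy as np,cv2
from scipy.optimize import least_squares
from rig import robot
R={"red":[((0,150,90),(6,255,255)),((174,150,90),(180,255,255))],"blue":[((108,130,50),(130,255,255))],
 "yellow":[((22,170,90),(32,255,255))],"white":[((0,0,150),(180,60,255))],"cork":[((8,60,80),(21,230,255))]}
def mask(p,col):
    h=cv2.cvtColor(p,cv2.COLOR_BGR2HSV); m=np.zeros(h.shape[:2],np.uint8)
    for lo,hi in R[col]: m|=cv2.inRange(h,lo,hi)
    return m
def world(n,d):
    c=robot.calibration(n);K=c["intrinsics"];v,u=np.mgrid[:d.shape[0],:d.shape[1]]
    P=np.stack([(u-K[0][2])/K[0][0]*d,(v-K[1][2])/K[1][1]*d,d],-1)
    T=np.array(c["world_from_camera"]); return P@T[:3,:3].T+T[:3,3]
def circ(xy,r):
    f=lambda q:np.hypot(*(xy-q).T)-r
    s=least_squares(f,xy.mean(0),loss="soft_l1",f_scale=.001); return s.x,np.sqrt(np.mean(s.fun**2))
def blobs(n,p,d,col,lim=(.3,.9,-.4,.4)):
    W=world(n,d); k,l,s,_=cv2.connectedComponentsWithStats(mask(p,col))
    for i in range(1,k):
        if s[i,4]<60: continue
        Q=W[(l==i)&(d>0)]; m=np.median(Q,0)
        if lim[0]<m[0]<lim[1] and lim[2]<m[1]<lim[3]: yield s[i],Q
E
python3 - <<'E'
from vis import *
for n in ("scene","side"):
    z=np.load(f"pics/{n}0.npz")
    for col in R:
        for s,Q in blobs(n,z["p"],z["d"],col):
            zt=np.percentile(Q[:,2],97)
            if col in("cork","white"):
                T=Q[np.abs(Q[:,2]-np.median(Q[:,2]))<.006]; lo,hi=T.min(0),T.max(0)
                c,r=cv2.minEnclosingCircle(T[:,:2].astype(np.float32)); e=r
            else:
                T=Q[Q[:,2]>zt-.004]; c,e=circ(T[:,:2],.0295)
            print(n,col,s[:5].tolist(),"ztop %.4f zmed %.4f"%(zt,np.median(Q[:,2])),np.round(c,4),"%.4f"%e,len(T))
E
```

```text
scene red [292, 163, 18, 25, 376] ztop 0.3271 zmed 0.0282 [0.6411 0.0419] 0.0006 14
scene red [322, 184, 24, 26, 534] ztop 0.0472 zmed 0.0254 [0.4732 0.1671] 0.0014 93
scene blue [258, 179, 25, 34, 680] ztop 0.0723 zmed 0.0401 [ 0.4459 -0.0032] 0.0015 77
scene yellow [314, 234, 27, 32, 661] ztop 0.0575 zmed 0.0311 [0.6406 0.1052] 0.0014 104
scene white [393, 206, 20, 16, 227] ztop 0.0893 zmed 0.0864 [0.6037 0.304 ] 0.0239 226
scene white [120, 238, 50, 46, 1500] ztop 0.0877 zmed 0.0514 [ 0.5955 -0.3386] 0.0568 198
scene white [227, 250, 25, 23, 372] ztop 0.0359 zmed 0.0154 [ 0.6209 -0.1106] 0.0319 325
scene cork [191, 194, 42, 34, 1109] ztop 0.0131 zmed 0.0097 [ 0.4394 -0.1651] 0.0581 1030
scene cork [388, 217, 23, 24, 212] ztop 0.0677 zmed 0.0445 [0.613  0.3006] 0.0236 38
side red [195, 181, 30, 30, 754] ztop 0.0473 zmed 0.0307 [0.4697 0.1667] 0.0012 131
side red [175, 215, 34, 35, 978] ztop 0.0473 zmed 0.0300 [0.3733 0.0873] 0.0012 170
side blue [230, 212, 34, 49, 1433] ztop 0.0719 zmed 0.0466 [ 0.4425 -0.0036] 0.0012 188
side yellow [271, 163, 27, 32, 742] ztop 0.0573 zmed 0.0392 [0.6369 0.1052] 0.0012 111
side white [211, 129, 19, 14, 199] ztop 0.0887 zmed 0.0866 [0.5989 0.3048] 0.0242 162
side white [333, 223, 32, 22, 436] ztop 0.0179 zmed 0.0155 [ 0.6184 -0.111 ] 0.0315 386
side white [412, 253, 65, 78, 3719] ztop 0.0866 zmed 0.0555 [ 0.5916 -0.3414] 0.0567 545
side cork [211, 140, 22, 28, 511] ztop 0.0674 zmed 0.0380 [0.5955 0.3019] 0.0261 81
side cork [272, 272, 66, 55, 2499] ztop 0.0113 zmed 0.0095 [ 0.44   -0.1664] 0.0565 2304
```

```bash
cat > act.py <<'E'
from vis import *
def st(): 
    s=robot.read_state(); return np.array(s["position"]),s
def pick(xy,z,op=.085,close=.0,yaw=0.):
    """grip across one axis, then across the other, so that the piece ends centred in the tool"""
    robot.grip(op)
    robot.move_pose([*xy,.2],[180,0,yaw]); robot.move_linear([*xy,z+.06],v=.25); robot.move_linear([*xy,z],v=.1)
    robot.grip(close); p,s=st(); print("w1",round(s["grip_width"],4),np.round(p,4))
    robot.grip(op); robot.move_pose([*xy,z],[180,0,yaw+90])
    robot.grip(close); p,s=st(); print("w2",round(s["grip_width"],4),s["finger_force"],np.round(p,4),"t",s["t"])
def see(tag):
    out=[]
    for n in("scene","side"):
        p,d=robot.get_image(n); np.savez(f"pics/{tag}_{n}.npz",p=p,d=d); cv2.imwrite(f"pics/{tag}_{n}.png",p); out.append((n,p,d))
    return out
def jar(col,tag,near=None):
    for n,p,d in see(tag):
        for s,Q in blobs(n,p,d,col):
            zt=np.percentile(Q[:,2],97); T=Q[Q[:,2]>zt-.004]; c,e=circ(T[:,:2],.0295)
            print(n,col,np.round(c,4),"z %.4f e %.4f n %d"%(zt,e,len(T)))
E
python3 - <<'E'
from act import *
pick((.4442,-.0034),.029)
# small lift to confirm the hold; then put back look
p,s=st(); robot.move_linear([p[0],p[1],.2],v=.2); print(st()[0],st()[1]["grip_width"],st()[1]["contact_force"])
jar("blue","b1")
E
```

```text
w1 0.0605 [ 0.4452 -0.0036  0.0302]
w2 0.0616 64.93861243128777 [ 0.4443 -0.0034  0.0295] t 5.5083
[ 0.44342641 -0.00332203  0.19882976] 0.061506427369083926 [ 0.22636433  0.49565594 -2.08222515]
scene blue [0.4938 0.0333] z 0.2693 e 0.0017 n 18
side blue [ 0.441  -0.0032] z 0.2404 e 0.0013 n 196
```

```bash
cat >> act.py <<'E'
def place(xy,z,f=6,op=.085):
    """lower onto target; z = expected actual TCP height when seated"""
    yaw=st()[1]["orientation"][2]; yaw=round(yaw/90)*90
    c=np.array(xy,float); robot.move_pose([*c,.2+max(0,z-.1)],[180,0,yaw])
    robot.move_linear([*c,z+.02],v=.2); robot.pause(.2)
    c+=np.clip(np.array(xy)-st()[0][:2],-.003,.003)
    robot.move_linear([*c,z+.012],v=.05); robot.pause(.2); print("above",np.round(st()[0],4))
    hit=robot.move_linear([*c,z-.004],v=.03,until_force=f); p,s=st()
    print("hit",hit,np.round(p,4),"exp z",round(z,4),np.round(s["contact_force"],1),"w",s["grip_width"])
    robot.save=p; return p
def leave(op=.085):
    p,s=st(); robot.grip(op); robot.move_linear([p[0],p[1],p[2]+.08],v=.2); print("t",st()[1]["t"])
E
sed -i 's/    robot.save=p; return p/    return p/' act.py
python3 - <<'E'
from act import *
place((.44,-.1658),.0375); leave()
robot.move_pose([.6388,.1052,.2],[180,0,0])
jar("blue","b2")
for n in("scene","side"):
    z=np.load(f"pics/b2_{n}.npz")
    for s,Q in blobs(n,z["p"],z["d"],"cork"):
        T=Q[Q[:,2]<.014]
        if len(T)>300: print(n,cv2.minEnclosingCircle(T[:,:2].astype(np.float32)))
E
```

```text
above [ 0.4389 -0.1654  0.0495]
hit True [ 0.4391 -0.1654  0.0375] exp z 0.0375 [-0.8 -0.3  6.4] w 0.06154982328065695
t 10.2417
scene blue [ 0.4401 -0.1644] z 0.0807 e 0.0015 n 93
side blue [ 0.4369 -0.165 ] z 0.0798 e 0.0011 n 248
scene ((0.4397091567516327, -0.16782324016094208), 0.05842068791389465)
side ((0.44107747077941895, -0.1632760763168335), 0.05972578749060631)
```

View pics/b2_side.png

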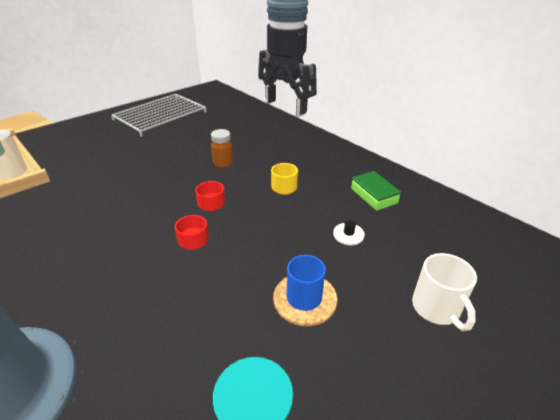

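The blue jar stands upright in the middle of the trivet, at (305,283). Yellow jar next.

```bash
python3 - <<'E'
from act import *
pick((.6388,.1052),.022)
h=st()[0][2]; p=st()[0]; robot.move_linear([p[0],p[1],.21],v=.2)
place((.4391,-.1654),.070+h); leave()
robot.move_pose([.4715,.1669,.2],[180,0,0])
jar("yellow","y2")
E
```

```text
w1 0.0616 [0.6402 0.1053 0.0236]
w2 0.06 65.25931927375495 [0.6393 0.1052 0.0225] t 20.5917
above [ 0.4377 -0.1649  0.1046]
hit True [ 0.4378 -0.1649  0.0924] exp z 0.0925 [-0.8  0.7  5.6] w 0.06035635175098978
t 25.6333
scene yellow [ 0.4396 -0.1641] z 0.1277 e 0.0014 n 87
side yellow [ 0.4356 -0.1645] z 0.1268 e 0.0010 n 280
```

View pics/y2_side.png

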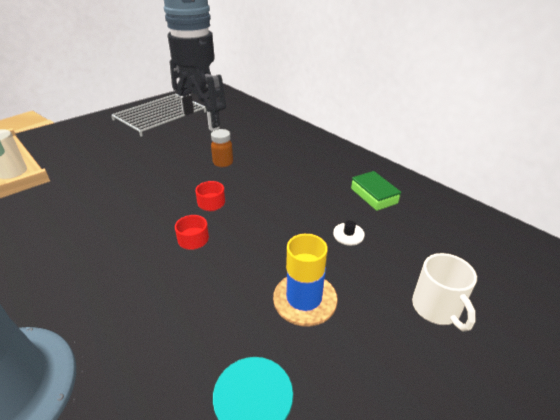

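Yellow is fully seated: it stopped at 92.4 mm (92.5 expected), and its top reads right in both views. Red jar next, the left one.

```bash
python3 - <<'E'
from act import *
pick((.4715,.1669),.020)
h=st()[0][2]; p=st()[0]; robot.move_linear([p[0],p[1],.22],v=.2)
place((.4390,-.1653),.117+h); leave()
robot.move_pose([.6197,-.1108,.25],[180,0,0])
jar("red","r2"); jar("yellow","r2")
E
```

```text
w1 0.0602 [0.4727 0.1672 0.0214]
w2 0.061 64.7612476721406 [0.4717 0.1669 0.0206] t 35.9083
above [ 0.4377 -0.1649  0.1497]
hit True [ 0.4379 -0.1651  0.1377] exp z 0.1376 [-0.3 -0.5  5.6] w 0.06155567769366311
t 40.9417
scene red [0.3771 0.0879] z 0.0481 e 0.0014 n 69
scene red [ 0.6081 -0.1813] z 0.3461 e 0.0010 n 4
side red [0.3733 0.0874] z 0.0472 e 0.0012 n 168
side red [ 0.4357 -0.1644] z 0.1638 e 0.0011 n 299
scene yellow [ 0.6221 -0.1812] z 0.2723 e 0.0022 n 6
side yellow [ 0.4354 -0.1647] z 0.1235 e 0.0007 n 95
```

View pics/r2_side.png

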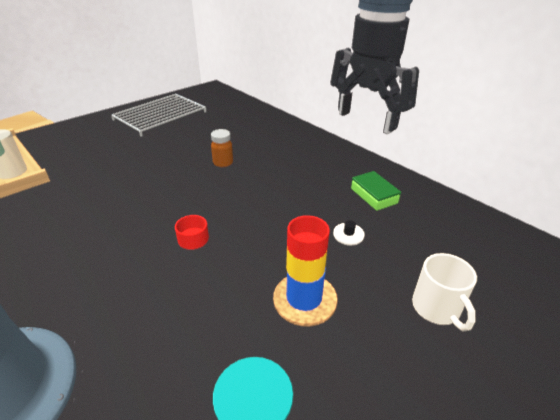

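Red is seated and level, with its rim at the expected height in the side view. Lid next, feeling for the disc with half-open fingers first.

```bash
python3 - <<'E'
from act import *
xy=(.6197,-.1108)
robot.grip(.045); robot.move_pose([*xy,.12],[180,0,0]); robot.move_linear([*xy,.045],v=.15); robot.pause(.2)
hit=robot.move_linear([*xy,.0225],v=.03,until_force=2); p=st()[0]; print(hit,np.round(p,4))
z=(p[2]+.003) if hit else .0255
robot.move_linear([*xy,z],v=.05)
pick_z=z
robot.grip(0); p,s=st(); print("w1",s["grip_width"],np.round(p,4))
robot.grip(.045); robot.move_pose([*xy,z],[180,0,90])
robot.grip(0); p,s=st(); print("w2",s["grip_width"],s["finger_force"],np.round(p,4),np.round(s["contact_force"],1),s["t"])
p,d=robot.get_image("side"); cv2.imwrite("pics/l1.png",cv2.resize(p[100:280,250:490],None,fx=3,fy=3))
E
```

```text
False [ 0.6198 -0.1108  0.0226]
w1 0.021980369043157536 [ 0.6201 -0.1109  0.0259]
w2 0.021843750959484258 58.90678882598877 [ 0.62   -0.1109  0.0258] [-0.4 -0.8  1.8] 48.1917
```

View pics/l1.png

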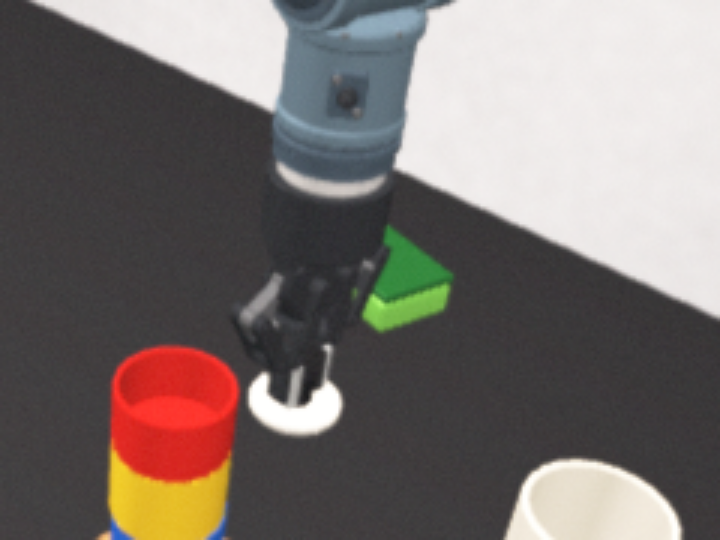

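The fingers hold the knob centrally and the lid lies level.

```bash
python3 - <<'E'
from act import *
h,p=st()[0][2],st()[0]
robot.move_linear([p[0],p[1],.28],v=.2); print("w",st()[1]["grip_width"])
place((.4390,-.1654),.154+h,f=5); leave(.06)
robot.move_pose([.55,.1,.3],[180,0,90])
jar("white","l2"); jar("red","l2")
p=cv2.imread("pics/l2_side.png"); q=cv2.imread("pics/l2_scene.png")
cv2.imwrite("pics/l2.png",np.hstack([cv2.resize(p[170:340,240:370],None,fx=3,fy=3),cv2.resize(q[120:290,150:280],None,fx=3,fy=3)]))
E
```

```text
w 0.021972579371932744
above [ 0.4376 -0.1649  0.1919]
hit True [ 0.4379 -0.1651  0.1797] exp z 0.1798 [ 0.9 -1.4  4. ] w 0.021630129282876318
t 53.1583
scene white [ 0.4307 -0.1663] z 0.1741 e 0.0084 n 116
scene white [0.5812 0.2921] z 0.0895 e 0.0110 n 173
scene white [ 0.6037 -0.324 ] z 0.0873 e 0.0085 n 192
side white [0.5883 0.3237] z 0.0887 e 0.0112 n 140
side white [ 0.4408 -0.1602] z 0.1710 e 0.0076 n 695
side white [ 0.5952 -0.3258] z 0.0866 e 0.0086 n 430
scene red [0.3771 0.0882] z 0.0477 e 0.0017 n 80
scene red [ 0.4395 -0.1634] z 0.1609 e 0.0010 n 30
side red [0.3734 0.0873] z 0.0473 e 0.0011 n 172
side red [ 0.4355 -0.1648] z 0.1610 e 0.0007 n 102
```

View pics/l2.png

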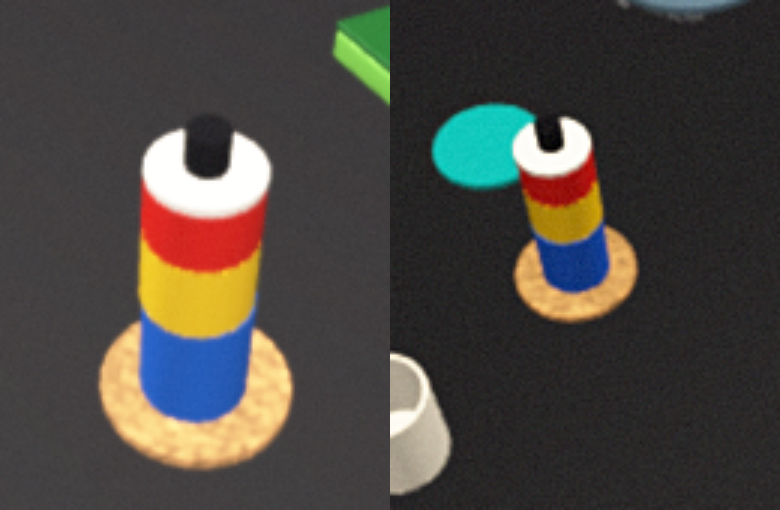

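Both views show the full stack seated, level and in the middle of the trivet. The lid stopped at 179.7 mm (179.8 expected).

```bash
python3 -c "
from rig import robot
print(robot.sign_off())"
```

```text
the job is handed in; nothing more can be done
None
```

The job is handed in: the blue, yellow and red jars and the lid are stacked in that order on the cork trivet, each seated to within 0.1 mm of its expected height, in about 55 s, with the mug, sponge and pepper pot left alone.

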